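# Close the beacon housing over its battery and hold it shut

### The job

Drop the upright battery end-down into the round well of the grey lower housing half and let go of it. Then lower the orange cover half over the two dowels and press it fully home against the battery spring, so that the two halves bear firmly on each other with no gap. Finish while still holding the cover pressed down, and leave the other things on the desk where they are.

Things in the scene. Friction and masses are not known exactly. Their poses are not given: they have to be found in the camera images.
- lower_top (a point): centre of the upper (parting) face of the grey lower housing half, 58 mm above the desk; z up. Here is the mouth of the round battery well: 20 mm wide with a 3 mm lead-in, 31 mm deep to a sprung brass contact. Two upright steel dowels, 8 mm thick with tapered tips, stand 24 mm out of the face at 38 mm either side of this point along x
- contact_spring (a joint): how far the sprung contact at the bottom of the well is pushed down, m: 0 = free, 0.005 when the housing is fully shut over the battery (10 N there; stiffness 2000 N/m, 0.007 is the stop)
- lower_half: the grey lower half, fixed to the desk on a dark steel foot plate (124 x 70 x 8 mm, screw heads 3 mm above it); above the plate it is 100 mm along x, 48 mm along y, 50 mm high. Origin at the centre of the plate's underside on the desk, axes as lower_top
- cell_center (a point): centre of the loose red and white battery, a cylinder 15 mm thick and 50 mm long, 24 g, that stands on end on the desk (centre 25 mm above it); its y axis lies along its length. Stood in the well on the free spring its centre is 6 mm below the parting face and it stands 19 mm out; with the housing shut, 11 mm below and 14 mm out
- cell: the same battery; its origin lies on its side, half-way along its length, 7.5 mm from cell_center
- cover_center (a point): centre, half-way up, of the loose orange cover half, which lies with its parting face down on the desk (centre 20 mm above it), z up. Shut, this point is 20 mm above lower_top; unpressed, the cover rests on the battery with this point about 24 mm above it. Closing takes about 8 N downward push besides the cover's weight; 15 to 20 N makes the faces bear on each other
- cover: the cover: a block 100 mm along x, 48 mm along y, 40 mm high, about 0.18 kg, with an amber lens (38 mm wide, 5 mm high) on its top. Two 10 mm holes go right through, 38 mm either side of the centre along x; a 24 mm pocket, 14 mm deep, in the middle of the underside takes the battery's end. Fits either way round. Origin: centre of its underside
- nozzle: bystander: pale metal hot-air nozzle standing on the desk, 30 x 30 x 34 mm; origin at the centre of its underside
- board: bystander: small green circuit board with parts on it, 42 x 62 x 18 mm; origin at the centre of its underside
- driver: bystander: green and yellow screwdriver lying on the desk, 170 mm long along its y, 29 mm thick; origin at the centre of its underside
Not all that is in view belongs to the job. There is more than one size of the lower_half; the job needs the larger.

How it is judged:
By the outcome, as a careful person would: the job done as asked, in the order asked, and still so for the second after the job is handed in, while the arm keeps its last pose, push and grip.
It also fails if it takes over 58 s, if anything falls off the work surface, if the arm or the gripper's body presses on something with over 40 N, if the wrist force passes 120 N, or if a joint passes its speed limit or range.

### The arm

A 6-joint arm with a two-finger parallel gripper is mounted at the origin on a cart in front of the work surface, level with it; the furniture and walls round the work are solid. World frame = base frame: x ahead of the robot, y to its left, z up, the work surface at z = 0. Lengths are in m, angles in rad, forces in N, time in s.
With the tool pointing down it reaches from about 0.35 to 0.775 m from the base axis. Payload 7.3 kg.
Tool frame: the origin (TCP) lies midway between the tips of the shut fingers; the grasp point (between the pads) lies 19 mm behind it; z points along the fingers, y is the direction in which the jaws open and shut (so a half turn about z gives the same grasp; the last joint's range is limited). The gripper opens to 92 mm and grips with 3 to 60 N. Pads are 19 mm wide; open, the fingers measure 130 mm over their backs; the gripper's body (75 mm by 190 mm) begins 47 mm behind the grasp point.
Start: joints at [-1.427, 0.342, 1.524, -0, 1.275, -0.146], TCP at [0.15, -0.503, 0.227] pointing down, gripper open.
Joint ranges: [-2.53, 2.53], [-0.77, 2.02], [0.04, 2.7], [-1, 4.14], [0.28, 2.66], [-3.11, 3.11]. Speed limits (rad/s): [2.57, 2.57, 3.14, 3.14, 3.14, 3.14].

### API

Orientations are given as a unit quaternion [x, y, z, w].
In Python, from rig import sensors, vision, bot gives the robot as it stands.
- The arm moves only by the tool apply_moves, never from a script. Its argument "increments" is a list of rows, each an object with "offset": the shift along the tool's x, y, z in units of 25 mm (1.0 is 25 mm), a list of three; "angular": the turn, a rotation vector about the tool's x, y, z in units of 6 degrees (1.0 is 6 degrees), a list of three; "fingers": the opening, from 0 (shut) to 1 (fully open). In form: [{"offset": [dx, dy, dz], "angular": [ax, ay, az], "fingers": fingers}, ...]. A call has 1 to 5 rows; each row shifts and turns the commanded pose from where the row before left it, along the tool's axes as they then stand; what a row does not reach is not made up. A row lasts 1/8 s, in which the tool goes at most 62.5 mm and 10.7 degrees, less where a joint would pass 70% of its speed; a pose out of reach is approached as far as the arm can. A call is refused whole if a number of a shift passes 1 or a number of a turn 1, either way. A call with a gripper value outside its range is refused whole. The fingers move at their own pace and stop on an object; the grip force is fixed at half the most. Time passes only in rows, so rows that do not move let the fingers close. It gives the time, the measured TCP pose, the force and the opening at its end, in the units of the state.
- sensors.get_obs(): the state, without advancing time (a new reading comes with each control period).
- vision.grab_frame(name): name is "scene" or "top" or "wrist"; returns the picture (480x640x3 uint8, blue, green, red); there is no depth.
- vision.camera_model(name): a dict with "fx", "fy", "cx", "cy" (pixels), "pose" (4x4, takes a point from camera to world coordinates). Camera axes: x right, y up, looking along -z (the intrinsics and any distortion apply to the point x, -y, -z); pixel columns grow to the right and rows downward; lengths in m; the calibration is good to about 2 mm. The wrist camera is an equidistant fisheye: a pixel r from the principal point sees the ray r / f radians off the axis. A picture is of the moment at which its call begins: read the wrist's pose just before it. camera_model takes no time and is no camera call; for the wrist camera it gives the pose at the moment of the call.
- bot.hand_in(): hands the job in, once; it reports no verdict.
The state is a dict: "time_s": time; "joint_pos": joint angles; "dq": joint speeds; "tau": joint torques, N m; "position": TCP position; "orientation": TCP orientation; "contact_force": force on the tool from outside, world axes, zero at the start; "torque": the same for the moment, N m; "opening": finger opening in m.
Only numpy, scipy, OpenCV 4.12 (cv2) and the standard library are available. Lean on these libraries where they do the work, as an engineer would, in place of code of your own. Each camera call takes 0.05 s, during which the arm holds its last target.

## Working session

There is one attempt and no reset: what is moved stays moved. The work goes in short steps, Python scripts to look and compute and a tool call to move; the robot and the scene stay as the last step left them, time stands still between calls to the robot, and variables do not carry over. Pictures are saved under pics/ and viewed, and the job is handed in when it is done.

Besides the shell and the picture viewer there is one more tool, called by a JSON object that holds its "api" and its "payload", one argument or row to a line. apply_moves: Moves the arm, as the interface text tells. Its arguments: {"type":"object","properties":{"increments":{"type":"array","items":{"type":"object","properties":{"offset":{"type":"array","items":{"type":"number"}},"angular":{"type":"array","items":{"type":"number"}},"fingers":{"type":"number"}}}}},"required":["increments"]}

```bash
ls; mkdir -p pics; python3 - <<'E'
from rig import sensors, vision, bot
import cv2
o=sensors.get_obs(); print(o)
for n in ["scene","top","wrist"]:
    im=vision.grab_frame(n); cv2.imwrite(f"pics/{n}0.png",im)
    m=vision.camera_model(n); print(n,m)
E
```

```text
pics
{'time_s': 0.0, 'joint_pos': array([-1.42696797e+00,  3.42704321e-01,  1.52502333e+00,  2.71404912e-05,
        1.27537373e+00, -1.45981456e-01]), 'dq': array([ 0.00056916, -0.00013824, -0.00083741, -0.00046039,  0.00216466,
        0.00052066]), 'tau': array([-2.33588280e-04, -4.31241846e+01, -2.44215792e+01,  7.16972211e-02,
        5.60295198e-02, -1.17607719e-04]), 'position': array([ 0.15000972, -0.50269338,  0.2260523 ]), 'orientation': array([ 9.89519932e-01,  1.44394373e-01,  1.37914929e-05, -7.54351910e-04]), 'contact_force': array([-0.4979447 ,  0.22707934,  0.1904994 ]), 'torque': array([-0.04103853, -0.02382952, -0.01831352]), 'opening': 0.09181907298226058}
scene {'fx': 516.1742873775661, 'fy': 516.1742873775661, 'cx': 317.47818582668623, 'cy': 233.62457890139055, 'pose': array([[-0.74254689,  0.52627831, -0.414313  ,  0.13814146],
       [-0.6697518 , -0.59035659,  0.45045713,  0.41595236],
       [-0.00752659,  0.61197242,  0.79084329,  0.82027099],
       [ 0.        ,  0.        ,  0.        ,  1.        ]])}
top {'fx': 493.36669693370254, 'fy': 493.36669693370254, 'cx': 323.91400783347945, 'cy': 238.24176489889294, 'pose': array([[ 0.00796346,  0.99469913, -0.10251942,  0.45613826],
       [-0.99936574,  0.01147529,  0.03371118, -0.00246936],
       [ 0.03470892,  0.10218593,  0.99415961,  1.04853538],
       [ 0.        ,  0.        ,  0.        ,  1.        ]])}
wrist {'fx': 371.64829954431775, 'fy': 371.64829954431775, 'cx': 323.6432869888099, 'cy': 238.76304630153723, 'pose': array([[ 2.85418837e-01,  9.19772280e-01,  2.69360428e-01,
         2.21796829e-01],
       [-9.58402404e-01,  2.74195529e-01,  7.92568248e-02,
        -4.81989626e-01],
       [-9.59194622e-04, -2.80777073e-01,  9.59772533e-01,
         3.84941682e-01],
       [ 0.00000000e+00,  0.00000000e+00,  0.00000000e+00,
         1.00000000e+00]])}
```

View pics/scene0.png

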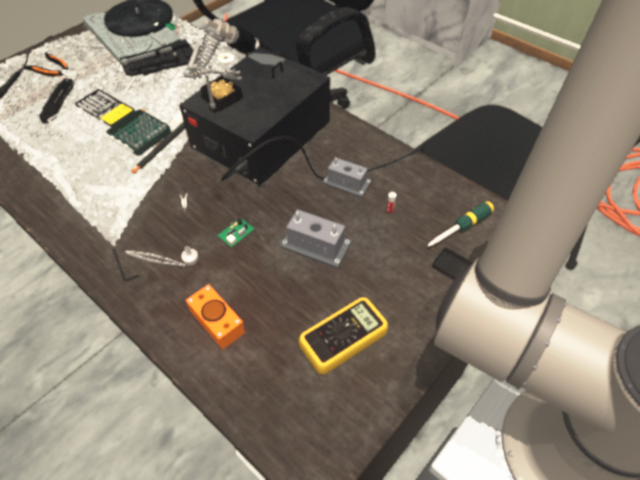

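View pics/top0.png

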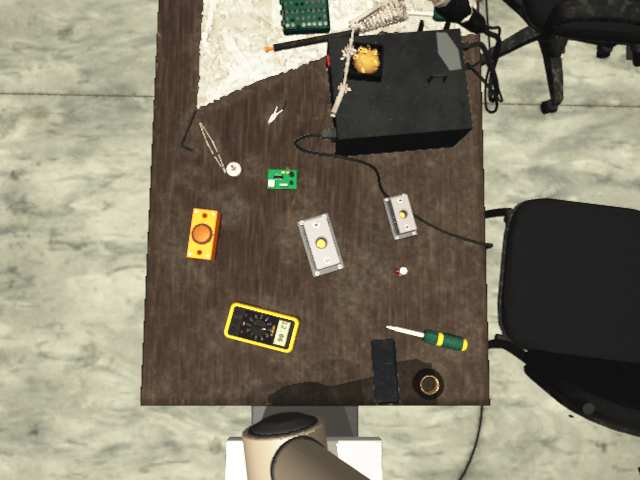

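View pics/wrist0.png

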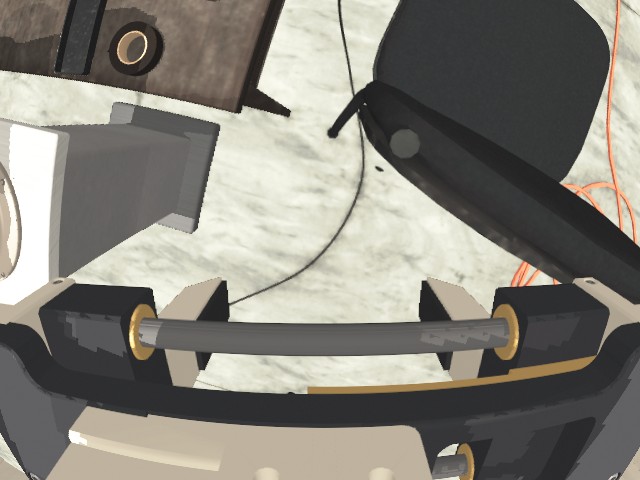

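The top view shows the large housing at about (321,244), the small decoy at (402,215), the battery at (403,271), and the cover at (203,234). In the scene view they are at (317,235), (346,176), (391,203) and (215,315). Next I'll zoom in and measure.

```bash
cat > h.py <<'E'
import numpy as np, cv2
from rig import sensors, vision, bot
def K(m): return m["fx"],m["fy"],m["cx"],m["cy"]
def ray(m,u,v,fish=False):
    fx,fy,cx,cy=K(m); a=(u-cx)/fx; b=(v-cy)/fy
    if fish:
        t=np.hypot(a,b); s=np.sin(t)/t if t>1e-9 else 1
        d=np.array([a*s,-b*s,-np.cos(t)])
    else: d=np.array([a,-b,-1.])
    P=np.array(m["pose"]); d=P[:3,:3]@d
    return P[:3,3],d/np.linalg.norm(d)
def onz(m,u,v,z,fish=False):
    o,d=ray(m,u,v,fish); return o+d*(z-o[2])/d[2]
def tri(*rays):
    A=np.zeros((3,3));b=np.zeros(3)
    for o,d in rays:
        M=np.eye(3)-np.outer(d,d);A+=M;b+=M@o
    p=np.linalg.solve(A,b)
    return p,[np.linalg.norm((np.eye(3)-np.outer(d,d))@(p-o)) for o,d in rays]
def proj(m,p,fish=False):
    P=np.array(m["pose"]);q=P[:3,:3].T@(np.asarray(p)-P[:3,3]);fx,fy,cx,cy=K(m)
    x,y,z=q[0],-q[1],-q[2]
    if fish:
        r=np.hypot(x,y);t=np.arctan2(r,z);s=t/r if r>1e-9 else 1/z
        return np.array([cx+fx*x*s,cy+fy*y*s])
    return np.array([cx+fx*x/z,cy+fy*y/z])
E
python3 - <<'E'
import cv2
def crop(n,x,y,w,h,k,out):
    im=cv2.imread(f"pics/{n}0.png")[y:y+h,x:x+w]
    return cv2.resize(im,None,fx=k,fy=k,interpolation=cv2.INTER_CUBIC)
import numpy as np
a=np.hstack([crop("top",285,195,75,95,5,''),crop("top",175,195,60,95,5,'')]); cv2.imwrite("pics/topcrop.png",a)
b=np.hstack([crop("scene",270,200,90,70,5,''),crop("scene",180,280,70,70,5,'')]); cv2.imwrite("pics/scenecrop.png",b)
c=np.hstack([crop("top",385,250,40,40,10,''),crop("scene",371,183,40,40,10,'')]); cv2.imwrite("pics/cellcrop.png",c)
E
```

```text
(no output)
```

View pics/topcrop.png

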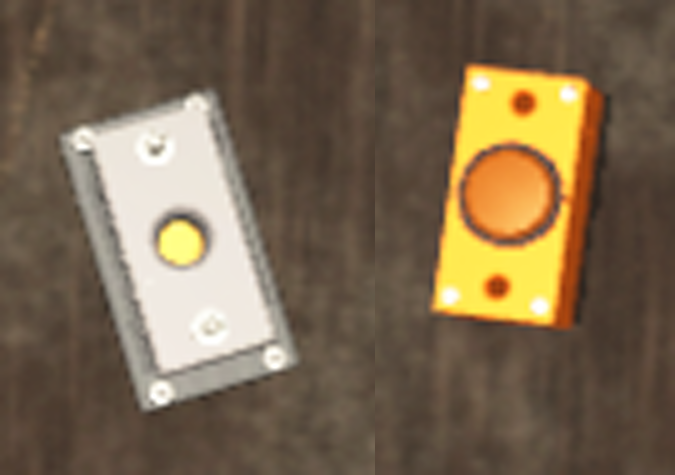

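View pics/scenecrop.png

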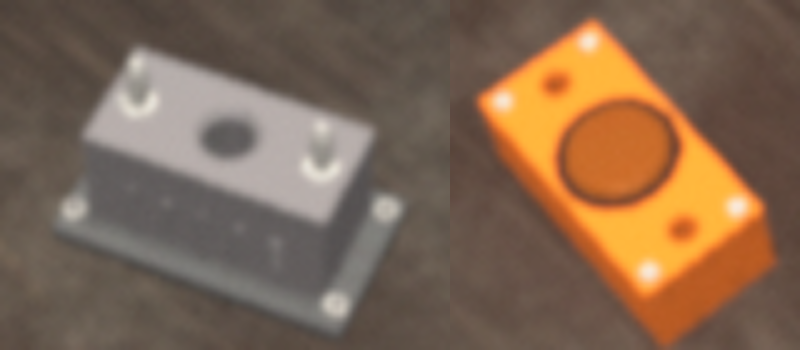

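View pics/cellcrop.png

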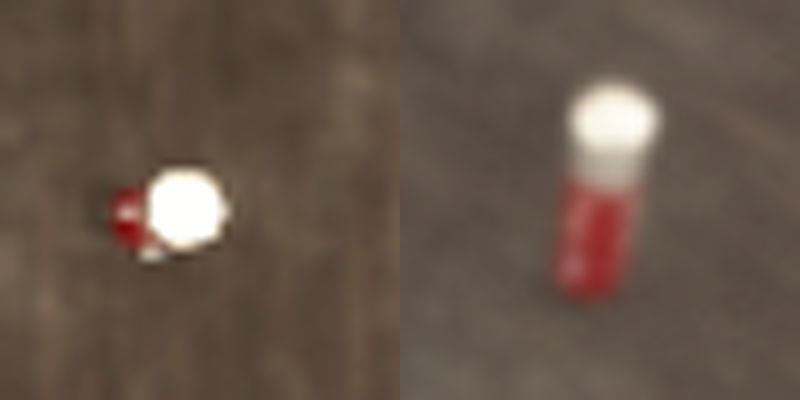

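```bash
python3 - <<'E'
from h import *
t=vision.camera_model("top"); s=vision.camera_model("scene")
def px(x0,y0,off,k,X,Y): return (x0+(X-off+.5)/k-.5, y0+(Y+.5)/k-.5)
T=lambda X,Y:px(285,195,0,5,X,Y); TC=lambda X,Y:px(175,195,375,5,X,Y)
S=lambda X,Y:px(270,200,0,5,X,Y); SC=lambda X,Y:px(180,280,450,5,X,Y)
CT=lambda X,Y:px(385,250,0,10,X,Y); CS=lambda X,Y:px(371,183,400,10,X,Y)
def two(n,a,b,z):
    p,e=tri(ray(t,*a),ray(s,*b)); print(n,p.round(4),np.round(e,4),'T@z',onz(t,*a,z)[:2].round(4),'S@z',onz(s,*b,z)[:2].round(4))
    return p
two('mouth',T(183,238),S(229,138),.058)
# correspond: top-left in top img = +y side, far x. 
for n,a,b in [('c1',(95,150),(325,222)),('c2',(208,108),(83,135)),('c3',(272,335),(138,48)),('c4',(158,375),(375,128))]:
    print(n,onz(t,*T(*a),.058).round(4),[ (onz(s,*S(*q),.058).round(4)) for q in [(138,48),(375,128),(325,222),(83,135)]])
print('dowels T',onz(t,*T(154,149),.062).round(4),onz(t,*T(209,328),.062).round(4))
print('dowel S',onz(s,*S(139,103),.058).round(4),onz(s,*S(320,168),.058).round(4))
print('dtips S',onz(s,*S(137,60),.082).round(4),onz(s,*S(321,125),.082).round(4))
cs=[onz(t,*TC(*q),.04)[:2] for q in [(466,65),(590,80),(560,328),(433,310)]]
print('cover T',np.round(cs,4),np.mean(cs,0),[np.linalg.norm(cs[i]-cs[(i+1)%4]) for i in range(4)])
cs=[onz(s,*SC(*q),.04)[:2] for q in [(595,20),(478,98),(645,297),(763,208)]]
print('cover S',np.round(cs,4),np.mean(cs,0),[np.linalg.norm(cs[i]-cs[(i+1)%4]) for i in range(4)])
two('lens',TC(511,193),SC(618,153),.0425)
two('hole1',TC(524,102),SC(555,83),.04);two('hole1b',TC(524,102),SC(683,229),.04);two('hole2',TC(497,287),SC(683,229),.04);two('hole2b',TC(497,287),SC(555,83),.04)
two('cell',CT(187,208),CS(614,119),.05)
E
```

```text
mouth [ 0.5516 -0.0299  0.0543] [0.0013 0.0013] T@z [ 0.5502 -0.0306] S@z [ 0.5507 -0.027 ]
c1 [0.5855 0.0053 0.058 ] [array([ 0.6069, -0.0365,  0.058 ]), array([ 0.5127, -0.0673,  0.058 ]), array([ 0.4978, -0.0213,  0.058 ]), array([0.5928, 0.0086, 0.058 ])]
c2 [ 0.6033 -0.0403  0.058 ] [array([ 0.6069, -0.0365,  0.058 ]), array([ 0.5127, -0.0673,  0.058 ]), array([ 0.4978, -0.0213,  0.058 ]), array([0.5928, 0.0086, 0.058 ])]
c3 [ 0.5114 -0.0668  0.058 ] [array([ 0.6069, -0.0365,  0.058 ]), array([ 0.5127, -0.0673,  0.058 ]), array([ 0.4978, -0.0213,  0.058 ]), array([0.5928, 0.0086, 0.058 ])]
c4 [ 0.4949 -0.0211  0.058 ] [array([ 0.6069, -0.0365,  0.058 ]), array([ 0.5127, -0.0673,  0.058 ]), array([ 0.4978, -0.0213,  0.058 ]), array([0.5928, 0.0086, 0.058 ])]
dowels T [ 0.5857 -0.0185  0.062 ] [ 0.5137 -0.0413  0.062 ]
dowel S [ 0.5877 -0.0168  0.058 ] [ 0.5157 -0.039   0.058 ]
dtips S [ 0.5884 -0.0178  0.082 ] [ 0.5166 -0.04    0.082 ]
cover T [[0.6202 0.2328]
 [0.6147 0.1821]
 [0.5127 0.1912]
 [0.5195 0.2426]] [0.56675115 0.21216654] [np.float64(0.050978263137292104), np.float64(0.10237513738025053), np.float64(0.05182670621072705), np.float64(0.10118443821737076)]
cover S [[0.6163 0.1842]
 [0.6223 0.2324]
 [0.5214 0.2439]
 [0.5165 0.1954]] [0.56912884 0.21397038] [np.float64(0.04862181597684169), np.float64(0.10152092609910972), np.float64(0.04875956268593822), np.float64(0.10042201747519884)]
lens [0.5684 0.2135 0.0399] [0.0011 0.0011] T@z [0.5673 0.2122] S@z [0.5678 0.2148]
hole1 [0.6062 0.2097 0.0395] [0.0012 0.0012] T@z [0.6052 0.2087] S@z [0.6069 0.2106]
hole1b [ 0.5974  0.2104 -0.0469] [0.0257 0.0257] T@z [0.6052 0.2087] S@z [0.5308 0.2187]
hole2 [0.53   0.218  0.0398] [0.0011 0.0011] T@z [0.5291 0.2171] S@z [0.5308 0.2187]
hole2b [0.5388 0.2169 0.1232] [0.0233 0.0233] T@z [0.5291 0.2171] S@z [0.6069 0.2106]
cell [ 0.4965 -0.1978  0.0484] [0.0014 0.0014] T@z [ 0.4953 -0.1983] S@z [ 0.4968 -0.1956]
```

{"api": "apply_moves", "payload": {
  "increments": [
    {"offset": [1,-0.46,0],"angular": [0,0,0],"fingers": 1},
    {"offset": [1,-0.46,0],"angular": [0,0,0],"fingers": 1},
    {"offset": [1,-0.46,0],"angular": [0,0,0],"fingers": 1},
    {"offset": [1,-0.46,0],"angular": [0,0,0],"fingers": 1},
    {"offset": [1,-0.46,0],"angular": [0,0,0],"fingers": 1}
  ]
}}

```text
time_s: 0.78
position: [0.254, -0.4115, 0.2265]
orientation: [0.99, 0.144, -0.0, -0.0]
contact_force: [0.1, 0.4, 0.8]
opening: 0.0916
```

{"api": "apply_moves", "payload": {
  "increments": [
    {"offset": [1,-0.46,0],"angular": [0,0,0],"fingers": 1},
    {"offset": [1,-0.46,0],"angular": [0,0,0],"fingers": 1},
    {"offset": [1,-0.46,0],"angular": [0,0,0],"fingers": 1},
    {"offset": [1,-0.46,0],"angular": [0,0,0],"fingers": 1},
    {"offset": [1,-0.46,0],"angular": [0,0,0],"fingers": 1}
  ]
}}

```text
time_s: 1.4
position: [0.3573, -0.3207, 0.2265]
orientation: [0.99, 0.144, -0.0, -0.0]
contact_force: [0.0, 0.2, 0.3]
opening: 0.0918
```

{"api": "apply_moves", "payload": {
  "increments": [
    {"offset": [1,-0.46,0],"angular": [0,0,0],"fingers": 1},
    {"offset": [1,-0.46,0],"angular": [0,0,0],"fingers": 1},
    {"offset": [1,-0.46,0],"angular": [0,0,0],"fingers": 1},
    {"offset": [1,-0.46,0],"angular": [0,0,0],"fingers": 1},
    {"offset": [0,0,0],"angular": [0,0,0],"fingers": 1}
  ]
}}

```text
time_s: 2.02
position: [0.4402, -0.2477, 0.2264]
orientation: [0.989, 0.146, -0.0, -0.0]
contact_force: [-1.0, -1.1, 0.7]
opening: 0.0919
```

```bash
python3 - <<'E'
from h import *
o=sensors.get_obs();m=vision.camera_model("wrist");im=vision.grab_frame("wrist");cv2.imwrite("pics/w1.png",im)
print(o["time_s"],o["position"],o["orientation"])
for n,p in dict(cell=(.4962,-.197,.05),mouth=(.551,-.029,.058),d1=(.587,-.0178,.082),d2=(.5147,-.04,.082)).items(): print(n,proj(m,p,True))
E
```

```text
2.025 [ 0.44017771 -0.24770694  0.22639075] [ 9.89337184e-01  1.45642910e-01 -1.37607390e-04 -2.43853306e-04]
cell [287.0154513  140.44773701]
mouth [135.48517131  45.76210681]
d1 [125.34984175   3.04608835]
d2 [122.52773146  81.19033741]
```

View pics/w1.png

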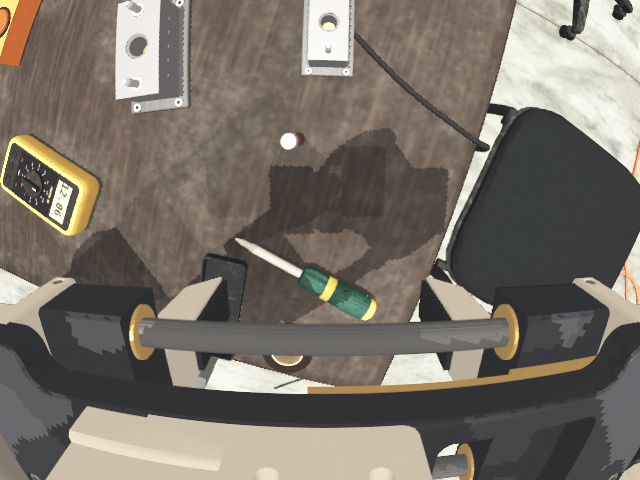

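The cell top appears at (289,140) and the mouth at (138,46). Both are within 2–3 px of the prediction, so I'm going for the battery.

{"api": "apply_moves", "payload": {
  "increments": [
    {"offset": [1,-0.5,0],"angular": [0,0,-0.06],"fingers": 1},
    {"offset": [1,-0.5,0],"angular": [0,0,0],"fingers": 1},
    {"offset": [0.73,-0.25,0.9],"angular": [0,0,0],"fingers": 1},
    {"offset": [0,0,1],"angular": [0,0,0],"fingers": 1},
    {"offset": [0,0,1],"angular": [0,0,0],"fingers": 1}
  ]
}}

```text
time_s: 2.7
position: [0.4951, -0.1998, 0.1534]
orientation: [0.989, 0.147, -0.0, 0.0]
contact_force: [0.3, -0.1, 0.3]
opening: 0.0918
```

{"api": "apply_moves", "payload": {
  "increments": [
    {"offset": [0,0,1],"angular": [0,0,0],"fingers": 1},
    {"offset": [0,0,1],"angular": [0,0,0],"fingers": 1},
    {"offset": [0,0,0.6],"angular": [0,0,0],"fingers": 1},
    {"offset": [0,0,0],"angular": [0,0,0],"fingers": 1}
  ]
}}

```text
time_s: 3.2
position: [0.4949, -0.1994, 0.0885]
orientation: [0.989, 0.147, -0.001, -0.001]
contact_force: [-0.7, 0.7, 0.9]
opening: 0.0918
```

```bash
python3 - <<'E'
from h import *
o=sensors.get_obs();m=vision.camera_model("wrist");im=vision.grab_frame("wrist");cv2.imwrite("pics/w2.png",im)
print(o["time_s"],o["position"],o["orientation"],o["contact_force"])
print(proj(m,(.4965,-.198,.05),True), proj(m,o["position"],True))
E
```

```text
3.2 [ 0.49492677 -0.1993768   0.08845107] [ 9.89111570e-01  1.47163974e-01 -8.54483710e-04 -5.80080879e-04] [-0.67309634  0.70677396  0.94721847]
[321.51690225 264.38027269] [322.81651342 296.54016168]
```

View pics/w2.png

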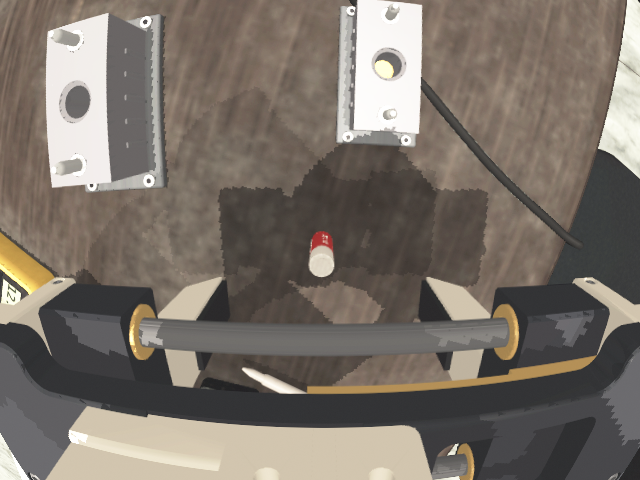

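The battery top is at (320,262), centred between the fingers. I'm descending and gripping.

{"api": "apply_moves", "payload": {
  "increments": [
    {"offset": [0.1,-0.03,0.8],"angular": [0,0,0],"fingers": 1},
    {"offset": [0,0,0.8],"angular": [0,0,0],"fingers": 1},
    {"offset": [0,0,0.74],"angular": [0,0,0],"fingers": 0.6},
    {"offset": [0,0,0],"angular": [0,0,0],"fingers": 0.4},
    {"offset": [0,0,0],"angular": [0,0,0],"fingers": 0}
  ]
}}

```text
time_s: 3.88
position: [0.4987, -0.1982, 0.032]
orientation: [0.989, 0.148, 0.001, 0.001]
contact_force: [-0.4, 0.2, -0.5]
opening: 0.0664
```

{"api": "apply_moves", "payload": {
  "increments": [
    {"offset": [0,0,0],"angular": [0,0,0],"fingers": 0},
    {"offset": [0,0,0],"angular": [0,0,0],"fingers": 0},
    {"offset": [0,0,0],"angular": [0,0,0],"fingers": 0},
    {"offset": [0,0,0],"angular": [0,0,0],"fingers": 0}
  ]
}}

```text
time_s: 4.38
position: [0.4979, -0.1977, 0.0308]
orientation: [0.989, 0.148, 0.0, 0.0]
contact_force: [0.4, -0.1, -0.5]
opening: 0.0261
```

{"api": "apply_moves", "payload": {
  "increments": [
    {"offset": [0,0,0],"angular": [0,0,0],"fingers": 0},
    {"offset": [0,0,0],"angular": [0,0,0],"fingers": 0},
    {"offset": [0,0,0],"angular": [0,0,0],"fingers": 0}
  ]
}}

```text
time_s: 4.75
position: [0.4979, -0.1977, 0.0307]
orientation: [0.989, 0.147, -0.0, 0.0]
contact_force: [-0.3, 0.1, -0.3]
opening: 0.0156
```

{"api": "apply_moves", "payload": {
  "increments": [
    {"offset": [0,0,-0.6],"angular": [0,0,0],"fingers": 0},
    {"offset": [0,0,-1],"angular": [0,0,0],"fingers": 0},
    {"offset": [0,0,-1],"angular": [0,0,0],"fingers": 0},
    {"offset": [0,0,-1],"angular": [0,0,0],"fingers": 0},
    {"offset": [0,0,-0.8],"angular": [0,0,0],"fingers": 0}
  ]
}}

```text
time_s: 5.38
position: [0.4982, -0.1978, 0.1429]
orientation: [0.989, 0.148, 0.001, 0.001]
contact_force: [-0.2, 0.1, -0.3]
opening: 0.016
```

```bash
python3 - <<'E'
from h import *
o=sensors.get_obs();m=vision.camera_model("wrist");im=vision.grab_frame("wrist");cv2.imwrite("pics/w3.png",im)
np.save("w3.npy",m["pose"])
print(o["time_s"],o["position"],o["orientation"],o["opening"])
for p in [(.551,-.029,.058),(.587,-.0178,.082),(.5147,-.04,.082)]:print(proj(m,p,True))
E
```

```text
5.375 [ 0.49819884 -0.19783163  0.14291988] [9.89056268e-01 1.47535432e-01 7.53272010e-04 6.54280878e-04] 0.01599654080446236
[118.3977136  109.65023891]
[100.75238529  53.96445326]
[103.3365939  164.97330683]
```

View pics/w3.png

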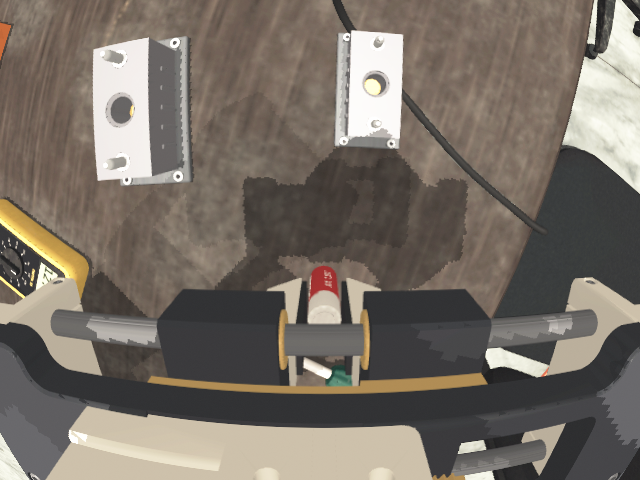

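The battery is held upright. The housing mouth is seen at (120,110) and the dowel tips at (104,53) and (106,164). That is about 2 px right of the prediction, so I'm refining y to −0.0305. Moving over now.

{"api": "apply_moves", "payload": {
  "increments": [
    {"offset": [0.8,-1,0],"angular": [0,0,0],"fingers": 0},
    {"offset": [0.8,-1,0],"angular": [0,0,0],"fingers": 0},
    {"offset": [0.8,-1,0],"angular": [0,0,0],"fingers": 0},
    {"offset": [0.8,-1,0],"angular": [0,0,0],"fingers": 0},
    {"offset": [0,-1,0],"angular": [0,0,0],"fingers": 0}
  ]
}}

```text
time_s: 6.05
position: [0.5387, -0.0536, 0.1409]
orientation: [0.989, 0.148, 0.001, 0.0]
contact_force: [0.4, -1.3, 0.6]
opening: 0.0154
```

```bash
python3 - <<'E'
from h import *
o=sensors.get_obs();m=vision.camera_model("wrist");im=vision.grab_frame("wrist");cv2.imwrite("pics/w4.png",im)
np.save("w4.npy",m["pose"])
print(o["time_s"],o["position"],o["orientation"],o["opening"])
for p in [(.551,-.0305,.058),(.587,-.0193,.082),(.5147,-.0415,.082)]:print(proj(m,p,True))
E
```

```text
6.05 [ 0.53873238 -0.05360192  0.14094427] [9.89001917e-01 1.47901592e-01 5.45234722e-04 1.72978908e-04] 0.015391750495343522
[295.30525269 218.14198105]
[290.98076777 164.87274011]
[293.82633681 284.76941503]
```

View pics/w4.png

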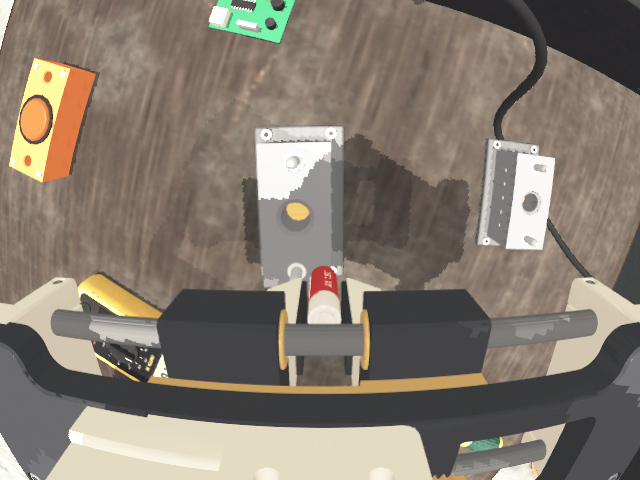

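```bash
python3 - <<'E'
import cv2
im=cv2.imread("pics/w4.png")[110:290,240:360]
cv2.imwrite("pics/w4c.png",cv2.resize(im,None,fx=3.3,fy=3.3,interpolation=cv2.INTER_CUBIC))
E
```

```text
(no output)
```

View pics/w4c.png

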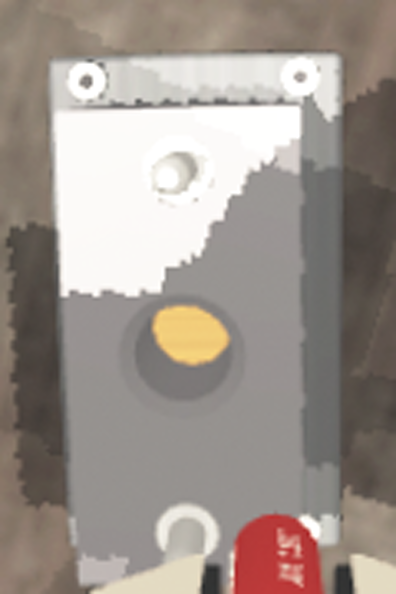

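```bash
python3 - <<'E'
from h import *
m=vision.camera_model("wrist"); 
m4=dict(m); m4["pose"]=np.load("w4.npy"); m3=dict(m); m3["pose"]=np.load("w3.npy")
f=lambda X,Y:(240+X/3.3,110+Y/3.3)
P={n:onz(m4,*f(*q),.058,True) for n,q in dict(mouth=(183,352),ringA=(180,173),ringB=(187,533)).items()}
for n in P: print(n,P[n].round(4))
d=P["ringA"]-P["ringB"]; print(np.linalg.norm(d),np.degrees(np.arctan2(d[1],d[0])),((P["ringA"]+P["ringB"])/2).round(4))
print("tri mouth w3/w4",tri(ray(m3,120.5,110,True),ray(m4,*f(183,352),True)))
E
```

```text
mouth [ 0.552  -0.0303  0.058 ]
ringA [ 0.5866 -0.0197  0.058 ]
ringB [ 0.5145 -0.0418  0.058 ]
0.07544086381523812 17.02377016072274 [ 0.5506 -0.0307  0.058 ]
tri mouth w3/w4 (array([ 0.55131685, -0.03021326,  0.05663195]), [np.float64(0.0003591385483592474), np.float64(0.0003591385483589423)])
```

{"api": "apply_moves", "payload": {
  "increments": [
    {"offset": [0.8,-0.74,0],"angular": [0,0,0],"fingers": 0},
    {"offset": [0,0,0.6],"angular": [0,0,0],"fingers": 0},
    {"offset": [0,0,0],"angular": [0,0,0],"fingers": 0}
  ]
}}

```text
time_s: 6.48
position: [0.5503, -0.0316, 0.1242]
orientation: [0.989, 0.148, -0.002, -0.0]
contact_force: [-0.7, 0.2, -0.6]
opening: 0.0159
```

```bash
python3 - <<'E'
from h import *
o=sensors.get_obs();m=vision.camera_model("wrist");im=vision.grab_frame("wrist");s=vision.grab_frame("scene")
print(o["time_s"],o["position"],o["orientation"],o["opening"])
a=cv2.resize(im[200:350,220:420],None,fx=2,fy=2);b=cv2.resize(s[170:270,260:360],None,fx=3,fy=3)
cv2.imwrite("pics/w5.png",np.hstack([a,b]))
E
```

```text
6.475 [ 0.55034061 -0.03160342  0.12419875] [ 9.89051411e-01  1.47561263e-01 -1.68896356e-03 -3.57732309e-04] 0.01589797895099195
```

View pics/w5.png

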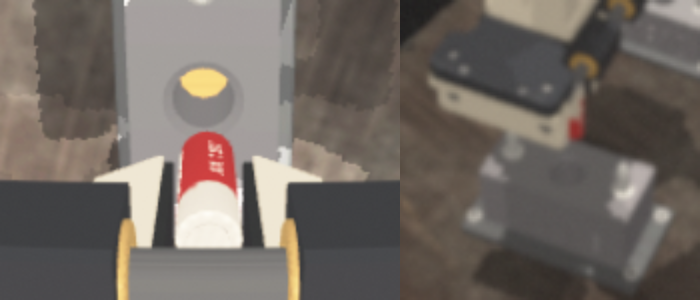

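The battery hangs just above the well and is laterally lined up with it. I'm correcting by 2 mm and descending.

{"api": "apply_moves", "payload": {
  "increments": [
    {"offset": [0.08,-0.03,0.3],"angular": [0,0,0],"fingers": 0},
    {"offset": [0,0,0.5],"angular": [0,0,0],"fingers": 0},
    {"offset": [0,0,0.1],"angular": [0,0,0],"fingers": 0},
    {"offset": [0,0,0],"angular": [0,0,0],"fingers": 0}
  ]
}}

```text
time_s: 7.08
position: [0.5532, -0.03, 0.1028]
orientation: [0.989, 0.148, -0.0, -0.0]
contact_force: [-0.6, -0.5, -0.5]
opening: 0.0157
```

```bash
python3 - <<'E'
from h import *
o=sensors.get_obs();m=vision.camera_model("wrist");im=vision.grab_frame("wrist");s=vision.grab_frame("scene")
print(o["time_s"],o["position"],o["orientation"],o["opening"])
a=cv2.resize(im[200:350,220:420],None,fx=2,fy=2);b=cv2.resize(s[170:270,260:360],None,fx=3,fy=3)
cv2.imwrite("pics/w6.png",np.hstack([a,b]))
E
```

```text
7.075 [ 0.55318024 -0.02998926  0.10279413] [ 9.89061782e-01  1.47501333e-01 -3.77690583e-04 -8.08285743e-05] 0.015672991254292876
```

View pics/w6.png

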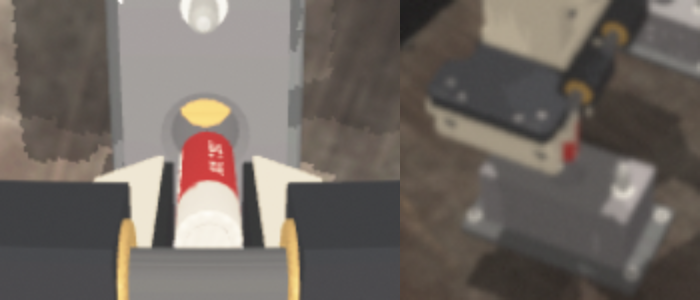

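{"api": "apply_moves", "payload": {
  "increments": [
    {"offset": [-0.03,0,0.3],"angular": [0,0,0],"fingers": 0},
    {"offset": [0,0,0.3],"angular": [0,0,0],"fingers": 0},
    {"offset": [0,0,0.2],"angular": [0,0,0],"fingers": 0},
    {"offset": [0,0,0],"angular": [0,0,0],"fingers": 0}
  ]
}}

```text
time_s: 7.68
position: [0.5523, -0.0301, 0.0826]
orientation: [0.989, 0.148, -0.001, -0.0]
contact_force: [-1.0, -0.0, 0.2]
opening: 0.016
```

{"api": "apply_moves", "payload": {
  "increments": [
    {"offset": [0,0,0.3],"angular": [0,0,0],"fingers": 0},
    {"offset": [0,0,0.3],"angular": [0,0,0],"fingers": 0},
    {"offset": [0,0,0.2],"angular": [0,0,0],"fingers": 0},
    {"offset": [0,0,0],"angular": [0,0,0],"fingers": 0}
  ]
}}

```text
time_s: 8.18
position: [0.5523, -0.0301, 0.0626]
orientation: [0.989, 0.147, -0.001, -0.0]
contact_force: [0.1, 0.3, -0.1]
opening: 0.0157
```

{"api": "apply_moves", "payload": {
  "increments": [
    {"offset": [0,0,0],"angular": [0,0,0],"fingers": 0.5},
    {"offset": [0,0,0],"angular": [0,0,0],"fingers": 0.5},
    {"offset": [0,0,0],"angular": [0,0,0],"fingers": 0.5},
    {"offset": [0,0,0],"angular": [0,0,0],"fingers": 0.5}
  ]
}}

```text
time_s: 8.68
position: [0.5527, -0.0302, 0.0633]
orientation: [0.989, 0.147, 0.0, 0.0]
contact_force: [0.3, -1.1, -0.4]
opening: 0.0453
```

{"api": "apply_moves", "payload": {
  "increments": [
    {"offset": [0,0,-0.8],"angular": [0,0,0],"fingers": 0.8},
    {"offset": [0,0,-1],"angular": [0,0,0],"fingers": 0.8},
    {"offset": [0,0,-1],"angular": [0,0,0],"fingers": 1},
    {"offset": [-1,0,-0.2],"angular": [0,0,0],"fingers": 1},
    {"offset": [-1,0,0],"angular": [0,0,0],"fingers": 1}
  ]
}}

```text
time_s: 9.3
position: [0.5046, -0.0449, 0.1388]
orientation: [0.989, 0.148, 0.001, 0.0]
contact_force: [-1.1, -0.2, -0.2]
opening: 0.0898
```

```bash
python3 - <<'E'
from h import *
o=sensors.get_obs();m=vision.camera_model("wrist");im=vision.grab_frame("wrist");s=vision.grab_frame("scene")
print(o["time_s"],o["position"],o["orientation"],o["opening"])
np.save("w7.npy",m["pose"]);cv2.imwrite("pics/w7f.png",im)
a=cv2.resize(im[100:300,220:420],None,fx=2,fy=2);b=cv2.resize(s[170:270,260:360],None,fx=4,fy=4)
cv2.imwrite("pics/w7.png",np.hstack([a,b]))
print(proj(m,(.5513,-.0304,.077),True))
E
```

```text
9.3 [ 0.504604   -0.044948    0.13884998] [9.89033532e-01 1.47689134e-01 6.85176308e-04 3.51715787e-04] 0.08981194559541741
[322.43207591 176.44144354]
```

View pics/w7.png

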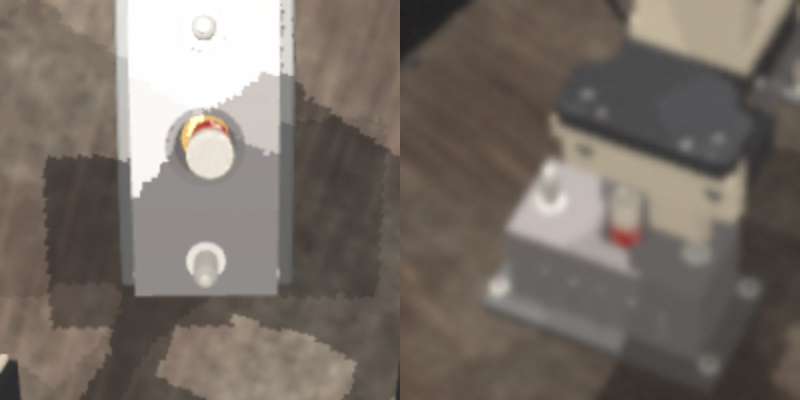

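```bash
python3 - <<'E'
import cv2
im=cv2.imread("pics/w7f.png")[95:255,270:370]
cv2.imwrite("pics/w7c.png",cv2.resize(im,None,fx=3.7,fy=3.7,interpolation=cv2.INTER_CUBIC))
E
```

```text
(no output)
```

View pics/w7c.png

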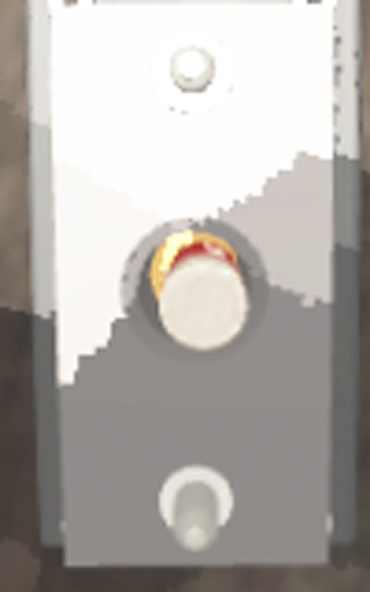

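```bash
python3 - <<'E'
from h import *
m=vision.camera_model("wrist"); m["pose"]=np.load("w7.npy")
f=lambda X,Y:(270+X/3.7,95+Y/3.7)
g=lambda n,X,Y,z:print(n,onz(m,*f(X,Y),z,True).round(4))
g('mouth',195,290,.058);g('ringA',192,73,.058);g('ringB',197,502,.058);g('tipA',193,67,.081);g('tipB',195,540,.081);g('cell',204,307,.077)
c=[onz(m,*f(*q),.058,True) for q in [(50,2),(332,3),(328,565),(67,565)]]
print(np.round(c,4))
E
```

```text
mouth [ 0.5511 -0.0306  0.058 ]
ringA [ 0.5873 -0.019   0.058 ]
ringB [ 0.5146 -0.0421  0.058 ]
tipA [ 0.5871 -0.0193  0.081 ]
tipB [ 0.5142 -0.0419  0.081 ]
cell [ 0.5509 -0.0322  0.077 ]
[[ 0.5924  0.008   0.058 ]
 [ 0.6063 -0.0383  0.058 ]
 [ 0.5102 -0.0686  0.058 ]
 [ 0.4962 -0.0228  0.058 ]]
```

The battery stands upright in the well and is released. Housing centre is ≈ (0.551, −0.0305), yaw ≈ 17.4°. Now on to the cover.

{"api": "apply_moves", "payload": {
  "increments": [
    {"offset": [0.38,-0.98,0],"angular": [0,0,0],"fingers": 1},
    {"offset": [0.38,-0.98,0],"angular": [0,0,0],"fingers": 1},
    {"offset": [0.38,-0.98,0],"angular": [0,0,0],"fingers": 1},
    {"offset": [0.38,-0.98,0],"angular": [0,0,0],"fingers": 1},
    {"offset": [0.38,-0.98,0],"angular": [0,0,0],"fingers": 1}
  ]
}}

```text
time_s: 10.02
position: [0.5153, 0.0875, 0.1382]
orientation: [0.989, 0.147, 0.0, -0.0]
contact_force: [0.4, 0.1, -0.0]
opening: 0.0917
```

{"api": "apply_moves", "payload": {
  "increments": [
    {"offset": [0.38,-0.98,0],"angular": [0,0,0],"fingers": 1},
    {"offset": [0.38,-0.98,0],"angular": [0,0,0],"fingers": 1},
    {"offset": [0.38,-0.98,0],"angular": [0,0,0],"fingers": 1},
    {"offset": [0.38,-0.98,0],"angular": [0,0,0],"fingers": 1},
    {"offset": [0.38,-0.98,0],"angular": [0,0,0],"fingers": 1}
  ]
}}

```text
time_s: 10.65
position: [0.5249, 0.2187, 0.1381]
orientation: [0.989, 0.148, 0.0, -0.0]
contact_force: [0.4, -0.0, 1.0]
opening: 0.0917
```

{"api": "apply_moves", "payload": {
  "increments": [
    {"offset": [0,0,0],"angular": [0,0,0.97],"fingers": 1},
    {"offset": [0,0,0],"angular": [0,0,0.97],"fingers": 1},
    {"offset": [0,0,0],"angular": [0,0,0.97],"fingers": 1},
    {"offset": [0,0,0],"angular": [0,0,0.96],"fingers": 1},
    {"offset": [0,0,0],"angular": [0,0,0],"fingers": 1}
  ]
}}

```text
time_s: 11.28
position: [0.5247, 0.2177, 0.1381]
orientation: [0.999, -0.054, 0.0, -0.0]
contact_force: [-0.9, 0.3, -0.7]
opening: 0.0919
```

```bash
python3 - <<'E'
from h import *
o=sensors.get_obs();m=vision.camera_model("wrist");im=vision.grab_frame("wrist")
print(o["time_s"],o["position"],o["orientation"],o["joint_pos"])
np.save("w8.npy",m["pose"]);cv2.imwrite("pics/w8.png",im)
print(proj(m,(.568,.2133,.0425),True))
E
```

```text
11.275 [0.52468482 0.21772565 0.13808103] [ 9.98536898e-01 -5.40743749e-02  1.48005473e-04 -6.04015366e-05] [2.58426203e-01 5.01876356e-01 1.52993749e+00 2.67333119e-05
 1.10945999e+00 1.93741216e+00]
[322.0903464  178.76748876]
```

View pics/w8.png

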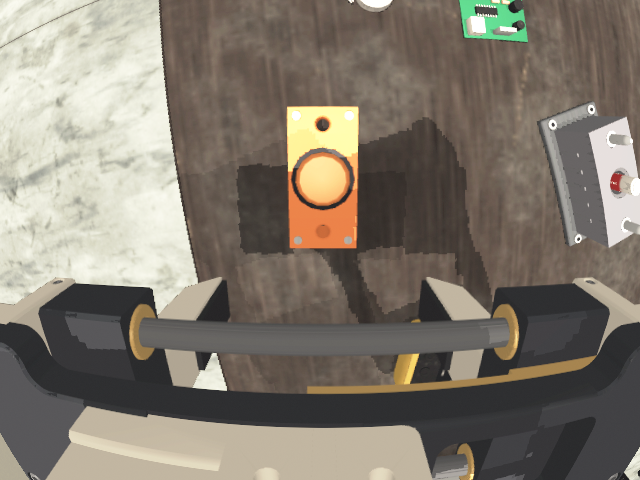

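```bash
python3 - <<'E'
from h import *
im=cv2.imread("pics/w8.png")
cv2.imwrite("pics/w8c.png",cv2.resize(im[95:260,270:375],None,fx=3.6,fy=3.6,interpolation=cv2.INTER_CUBIC))
hsv=cv2.cvtColor(im,cv2.COLOR_BGR2HSV)
mk=cv2.inRange(hsv,(5,110,90),(35,255,255)); mk[:95]=0;mk[260:]=0;mk[:,:270]=0;mk[:,375:]=0
mk=cv2.morphologyEx(mk,cv2.MORPH_CLOSE,np.ones((5,5)))
c=max(cv2.findContours(mk,cv2.RETR_EXTERNAL,cv2.CHAIN_APPROX_NONE)[0],key=cv2.contourArea)
print(cv2.boundingRect(c),cv2.minAreaRect(c))
m=vision.camera_model("wrist");m["pose"]=np.load("w8.npy")
q=cv2.approxPolyDP(c,8,True)[:,0];print(q)
P=np.array([onz(m,*p,.04,True) for p in q]);print(P.round(4),P.mean(0))
for p in [(322.5,124),(323,231)]:print(onz(m,*p,.04,True).round(4))
print(onz(m,323,180,.0445,True))
t=vision.camera_model("top");print("height hole1",tri(ray(m,322.5,124,True),ray(t,*(175+(524-375+.5)/5-.5,195+102.5/5-.5))))
E
```

```text
(287, 146, 72, 103) ((322.5, 197.0), (71.0, 102.0), 0.0)
[[310 149]
 [287 169]
 [289 247]
 [355 248]
 [357 152]]
[[0.5892 0.2193 0.04  ]
 [0.5773 0.2367 0.04  ]
 [0.521  0.2427 0.04  ]
 [0.5151 0.1951 0.04  ]
 [0.5838 0.1874 0.04  ]] [0.5572767  0.21624603 0.04      ]
[0.6054 0.2089 0.04  ]
[0.5303 0.2168 0.04  ]
[0.56733261 0.21274185 0.0445    ]
height hole1 (array([0.60542734, 0.2089574 , 0.03866207]), [np.float64(5.657061475087899e-05), np.float64(5.6570614750932216e-05)])
```

View pics/w8c.png

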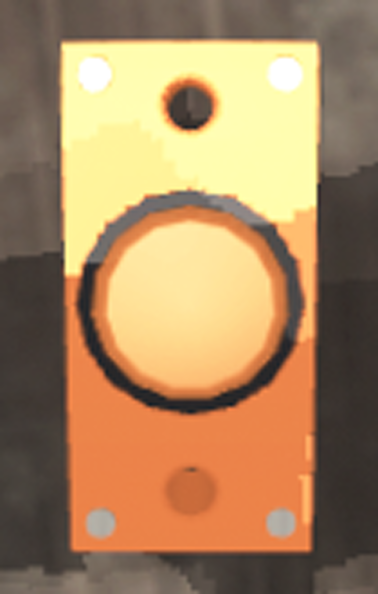

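Cover holes are at (323,124) and (323,231), and the lens at (323,180), so the centre is (0.5678, 0.2128) at yaw −6.0°. The height triangulates to 39 mm. I'm descending around it.

{"api": "apply_moves", "payload": {
  "increments": [
    {"offset": [1,0,0],"angular": [0,0,0],"fingers": 1},
    {"offset": [0.73,0,0.5],"angular": [0,0,0],"fingers": 1},
    {"offset": [0,0,1],"angular": [0,0,0],"fingers": 1},
    {"offset": [0,0,1],"angular": [0,0,0],"fingers": 1},
    {"offset": [0,0,0],"angular": [0,0,0],"fingers": 1}
  ]
}}

```text
time_s: 11.95
position: [0.566, 0.2124, 0.0737]
orientation: [0.999, -0.054, -0.002, 0.001]
contact_force: [0.3, -1.0, -0.2]
opening: 0.0916
```

```bash
python3 - <<'E'
from h import *
o=sensors.get_obs();m=vision.camera_model("wrist");im=vision.grab_frame("wrist")
print(o["time_s"],o["position"],o["orientation"])
cv2.imwrite("pics/w9.png",im)
print(proj(m,(.5678,.2128,.0425),True),proj(m,(.6054,.2089,.04),True))
E
```

```text
11.95 [0.56601688 0.21235238 0.07374802] [ 9.98548197e-01 -5.38219132e-02 -2.07437162e-03  6.30725600e-04]
[321.0031713  269.60139019] [320.5451007  200.53302555]
```

View pics/w9.png

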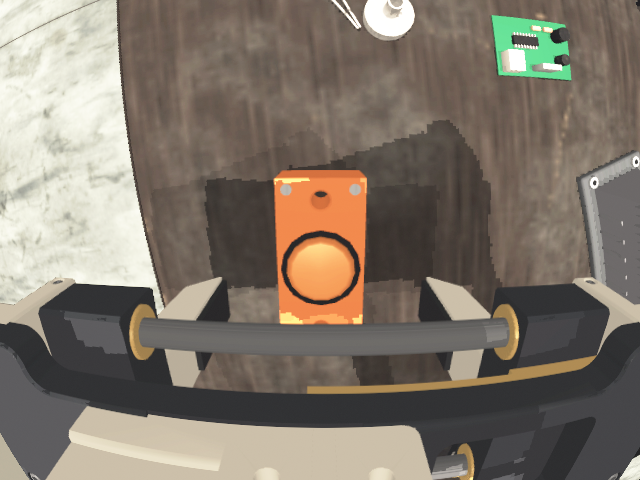

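{"api": "apply_moves", "payload": {
  "increments": [
    {"offset": [0.03,0,0.9],"angular": [0,0,0],"fingers": 1},
    {"offset": [0,0,0.9],"angular": [0,0,0],"fingers": 1},
    {"offset": [0,0,0.6],"angular": [0,0,0],"fingers": 1},
    {"offset": [0,0,0.2],"angular": [0,0,0],"fingers": 1},
    {"offset": [0,0,0],"angular": [0,0,0],"fingers": 1}
  ]
}}

```text
time_s: 12.62
position: [0.5683, 0.2126, 0.0112]
orientation: [0.999, -0.054, 0.0, -0.0]
contact_force: [-0.0, 0.1, 0.5]
opening: 0.0922
```

{"api": "apply_moves", "payload": {
  "increments": [
    {"offset": [0,0,0.2],"angular": [0,0,0],"fingers": 1},
    {"offset": [0,0,0],"angular": [0,0,0],"fingers": 0},
    {"offset": [0,0,0],"angular": [0,0,0],"fingers": 0},
    {"offset": [0,0,0],"angular": [0,0,0],"fingers": 0},
    {"offset": [0,0,0],"angular": [0,0,0],"fingers": 0}
  ]
}}

```text
time_s: 13.25
position: [0.568, 0.2125, 0.0058]
orientation: [0.999, -0.055, 0.0, 0.0]
contact_force: [-0.8, -0.0, 0.1]
opening: 0.0562
```

{"api": "apply_moves", "payload": {
  "increments": [
    {"offset": [0,0,0],"angular": [0,0,0],"fingers": 0},
    {"offset": [0,0,0],"angular": [0,0,0],"fingers": 0},
    {"offset": [0,0,0],"angular": [0,0,0],"fingers": 0}
  ]
}}

```text
time_s: 13.62
position: [0.568, 0.2125, 0.0057]
orientation: [0.999, -0.055, 0.0, 0.0]
contact_force: [0.2, -0.1, 0.8]
opening: 0.0477
```

{"api": "apply_moves", "payload": {
  "increments": [
    {"offset": [0,0,-0.6],"angular": [0,0,0],"fingers": 0},
    {"offset": [0,0,-1],"angular": [0,0,0],"fingers": 0},
    {"offset": [0,0,-1],"angular": [0,0,0],"fingers": 0},
    {"offset": [0,0,-1],"angular": [0,0,0],"fingers": 0},
    {"offset": [0,0,-1],"angular": [0,0,0],"fingers": 0}
  ]
}}

```text
time_s: 14.25
position: [0.5678, 0.2124, 0.1223]
orientation: [0.999, -0.055, 0.0, 0.0]
contact_force: [-0.2, 0.0, -1.5]
opening: 0.0481
```

{"api": "apply_moves", "payload": {
  "increments": [
    {"offset": [0,0,0],"angular": [0,0,0],"fingers": 0}
  ]
}}

```text
time_s: 14.38
position: [0.5692, 0.2127, 0.1233]
orientation: [0.999, -0.055, 0.002, -0.001]
contact_force: [1.2, 0.8, -1.7]
opening: 0.048
```

```bash
python3 - <<'E'
from h import *
o=sensors.get_obs();m=vision.camera_model("wrist");im=vision.grab_frame("wrist")
print(o["time_s"],o["position"],o["orientation"],o["opening"])
np.save("w10.npy",m["pose"]);cv2.imwrite("pics/w10.png",im)
print(proj(m,o["position"]+np.array([0,0,.039]),True))
E
```

```text
14.375 [0.56923612 0.21273969 0.12332269] [ 9.98507821e-01 -5.45514245e-02  2.42383904e-03 -6.30705568e-04] 0.047963312805968
[321.61473101 340.51360272]
```

View pics/w10.png

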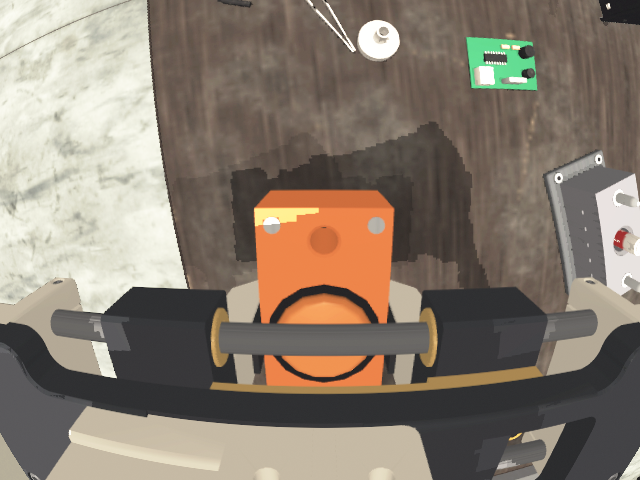

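The cover is held level. The far hole is at (324,240) and the top edge corners at (254,208) and (394,208). I'm working out where the cover sits in the tool frame.

```bash
cat > tf.py <<'E'
from h import *
from scipy.spatial.transform import Rotation as R
def tool(o,p): return R.from_quat(o["orientation"]).inv().apply(np.asarray(p)-o["position"])
def cast_tool(o,m,u,v,zt):
    Rt=R.from_quat(o["orientation"]).inv(); c,d=ray(m,u,v,True)
    c=Rt.apply(c-o["position"]); d=Rt.apply(d); return c+d*(zt-c[2])/d[2]
E
python3 - <<'E'
from tf import *
im=cv2.imread("pics/w10.png")
cv2.imwrite("pics/w10c.png",cv2.resize(im[180:290,245:405],None,fx=4,fy=4,interpolation=cv2.INTER_CUBIC))
o=sensors.get_obs();m=vision.camera_model("wrist")
print(o["time_s"],np.abs(np.array(m["pose"])-np.load("w10.npy")).max(), o["position"])
for n,q in dict(hole=(324,240),cl=(254,208),cr=(394,208)).items(): print(n,cast_tool(o,m,*q,-.0343).round(4))
E
```

```text
14.425 0.0029505006767690523 [0.56821728 0.21252965 0.12154282]
hole [ 0.0382  0.0009 -0.0343]
cl [ 0.0497 -0.0233 -0.0343]
cr [ 0.0497  0.0251 -0.0343]
```

View pics/w10c.png

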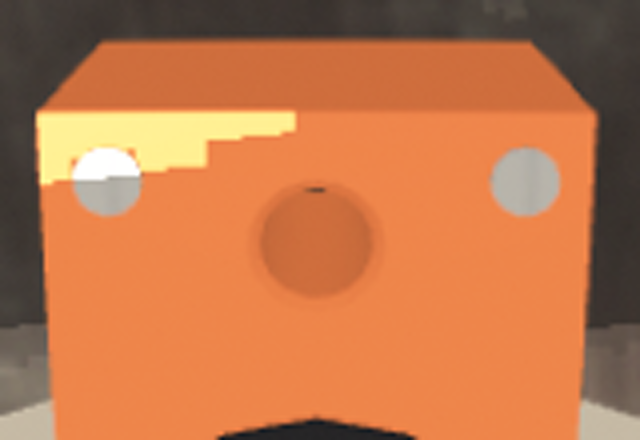

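{"api": "apply_moves", "payload": {
  "increments": [
    {"offset": [0,0,0],"angular": [0,0,-0.98],"fingers": 0},
    {"offset": [0,0,0],"angular": [0,0,-0.98],"fingers": 0},
    {"offset": [0,0,0],"angular": [0,0,-0.98],"fingers": 0},
    {"offset": [0,0,0],"angular": [0,0,-1],"fingers": 0},
    {"offset": [0,0,0],"angular": [0,0,0],"fingers": 0}
  ]
}}

```text
time_s: 15.05
position: [0.5672, 0.2123, 0.1193]
orientation: [0.989, 0.151, -0.001, 0.0]
contact_force: [-0.0, -0.1, -1.0]
opening: 0.048
```

{"api": "apply_moves", "payload": {
  "increments": [
    {"offset": [-0.356,0.903,0],"angular": [0,0,0],"fingers": 0},
    {"offset": [-0.356,0.903,0],"angular": [0,0,0],"fingers": 0},
    {"offset": [-0.356,0.903,0],"angular": [0,0,0],"fingers": 0},
    {"offset": [-0.356,0.903,0],"angular": [0,0,0],"fingers": 0},
    {"offset": [-0.356,0.903,0],"angular": [0,0,0],"fingers": 0}
  ]
}}

```text
time_s: 15.68
position: [0.5587, 0.0906, 0.12]
orientation: [0.989, 0.15, -0.001, -0.0]
contact_force: [0.8, 0.9, -1.0]
opening: 0.0475
```

{"api": "apply_moves", "payload": {
  "increments": [
    {"offset": [-0.356,0.903,0],"angular": [0,0,0],"fingers": 0},
    {"offset": [-0.356,0.903,0],"angular": [0,0,0],"fingers": 0},
    {"offset": [-0.356,0.903,0],"angular": [0,0,0],"fingers": 0},
    {"offset": [-0.356,0.903,0],"angular": [0,0,0],"fingers": 0},
    {"offset": [0,0,0],"angular": [0,0,0],"fingers": 0}
  ]
}}

```text
time_s: 16.3
position: [0.5518, -0.0067, 0.1201]
orientation: [0.989, 0.149, -0.001, -0.0]
contact_force: [0.3, 0.5, -1.6]
opening: 0.0479
```

```bash
python3 - <<'E'
from tf import *
o=sensors.get_obs();m=vision.camera_model("wrist");im=vision.grab_frame("wrist")
print(o["time_s"],o["position"],o["orientation"],np.degrees(2*np.arctan2(*o["orientation"][[1,0]])),o["opening"])
np.save("w11.npy",m["pose"]);np.save("o11.npy",o,allow_pickle=True);cv2.imwrite("pics/w11.png",im)
for p in [(.5872,-.0192,.081),(.5144,-.042,.081),(.551,-.0305,.077)]: print(proj(m,p,True))
E
```

```text
16.3 [ 0.55178184 -0.00666974  0.12007785] [ 9.88841157e-01  1.48972546e-01 -5.87509687e-04 -3.37413601e-05] 17.134780616339757 0.0479243404321561
[363.87092387 215.39455693]
[359.83211706 336.4109608 ]
[361.36218347 276.99770066]
```

View pics/w11.png

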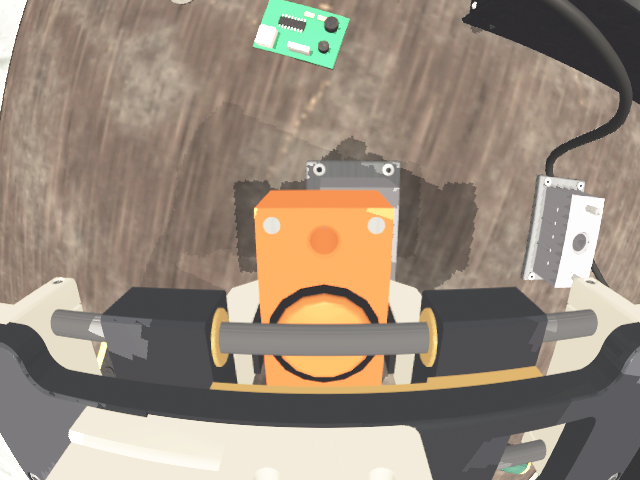

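{"api": "apply_moves", "payload": {
  "increments": [
    {"offset": [-0.316,0.86,0],"angular": [0,0,0],"fingers": 0},
    {"offset": [0,0,0],"angular": [0,0,0],"fingers": 0},
    {"offset": [0,0,0],"angular": [0,0,0],"fingers": 0}
  ]
}}

```text
time_s: 16.73
position: [0.551, -0.0272, 0.1205]
orientation: [0.989, 0.151, -0.0, -0.0]
contact_force: [0.8, -0.2, -1.0]
opening: 0.0475
```

```bash
python3 - <<'E'
from tf import *
o=sensors.get_obs();m=vision.camera_model("wrist");im=vision.grab_frame("wrist");s=vision.grab_frame("scene")
print(o["time_s"],o["position"],o["orientation"],np.degrees(2*np.arctan2(*o["orientation"][[1,0]])),o["opening"])
np.save("w12.npy",m["pose"]);cv2.imwrite("pics/w12.png",im)
np.savez("o12.npz",position=o["position"],orientation=o["orientation"])
a=cv2.resize(im[150:290,240:400],None,fx=2.5,fy=2.5,interpolation=cv2.INTER_CUBIC)
b=cv2.resize(s[160:300,240:380],None,fx=2.5,fy=2.5,interpolation=cv2.INTER_CUBIC)
cv2.imwrite("pics/w12c.png",np.hstack([a,b]))
E
```

```text
16.725 [ 0.55098424 -0.02720528  0.12049459] [ 9.88524894e-01  1.51057731e-01 -1.75321367e-04 -2.56211654e-04] 17.376458063952978 0.047510061202998936
```

View pics/w12c.png

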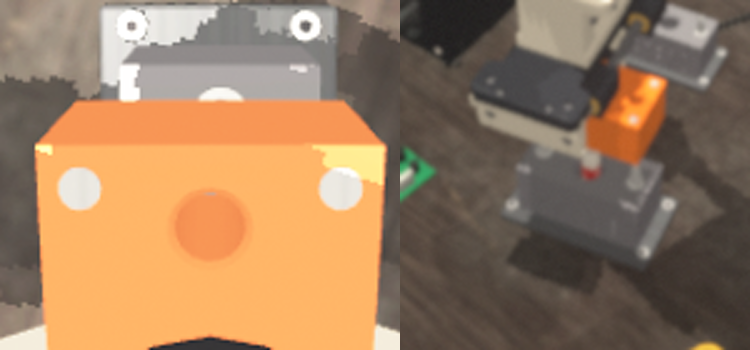

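```bash
python3 - <<'E'
from tf import *
m=vision.camera_model("wrist");m["pose"]=np.load("w12.npy");o=np.load("o12.npz");z0=o["position"][2]
f=lambda X,Y:(240+X/2.5,150+Y/2.5)
def two(n,a,b,zt):
    A=cast_tool(o,m,*f(*a),zt);B=cast_tool(o,m,*f(*b),zt);print(n,A.round(4),B.round(4),"mid y",(A+B)[1]/2,"ang",np.degrees(np.arctan2(B[0]-A[0],B[1]-A[1])))
two('screws',(132,25.5),(305.5,25),z0-.011)
two('face',(119,65),(321,66),z0-.058)
two('cover',(37,146),(385,146),-.0343)
print('ring y',cast_tool(o,m,*f(221,95),z0-.058), 'hole',cast_tool(o,m,*f(210,227),-.0343))
E
```

```text
screws [ 0.0552 -0.0218  0.1095] [0.0554 0.0282 0.1095] mid y 0.003222337087024095 ang 0.22894440638089752
face [ 0.0492 -0.0211  0.0625] [0.049  0.0272 0.0625] mid y 0.0030506016378509977 ang -0.23322996950381356
cover [ 0.0493 -0.0234 -0.0343] [ 0.0493  0.0247 -0.0343] mid y 0.0006713172338770473 ang -0.016838621440959402
ring y [0.0417662  0.00327054 0.06249459] hole [ 0.03761899  0.00052334 -0.0343    ]
```

Yaw is aligned to within 0.3°. The cover needs +2.5 mm in tool y and x is good. I'm correcting and lowering to just above the dowel tips.

{"api": "apply_moves", "payload": {
  "increments": [
    {"offset": [-0.01,0.1,0],"angular": [0,0,0],"fingers": 0},
    {"offset": [0,0,0.5],"angular": [0,0,0],"fingers": 0},
    {"offset": [0,0,0.5],"angular": [0,0,0],"fingers": 0},
    {"offset": [0,0,0.1],"angular": [0,0,0],"fingers": 0},
    {"offset": [0,0,0],"angular": [0,0,0],"fingers": 0}
  ]
}}

```text
time_s: 17.45
position: [0.5515, -0.0307, 0.0928]
orientation: [0.989, 0.151, -0.0, -0.0]
contact_force: [-0.6, -0.9, -1.9]
opening: 0.048
```

```bash
python3 - <<'E'
from tf import *
o=sensors.get_obs();m=vision.camera_model("wrist");im=vision.grab_frame("wrist");s=vision.grab_frame("scene")
print(o["time_s"],o["position"],o["orientation"],np.degrees(2*np.arctan2(*o["orientation"][[1,0]])),o["opening"])
np.save("w13.npy",m["pose"]);cv2.imwrite("pics/w13.png",im)
np.savez("o13.npz",position=o["position"],orientation=o["orientation"])
a=cv2.resize(im[150:290,240:400],None,fx=2.5,fy=2.5,interpolation=cv2.INTER_CUBIC)
b=cv2.resize(s[160:300,240:380],None,fx=2.5,fy=2.5,interpolation=cv2.INTER_CUBIC)
cv2.imwrite("pics/w13c.png",np.hstack([a,b]))
E
```

```text
17.45 [ 0.55146639 -0.03066999  0.09275342] [ 9.88520743e-01  1.51084706e-01 -3.77465772e-04 -9.61112649e-05] 17.37958545496536 0.047955661632890854
```

View pics/w13c.png

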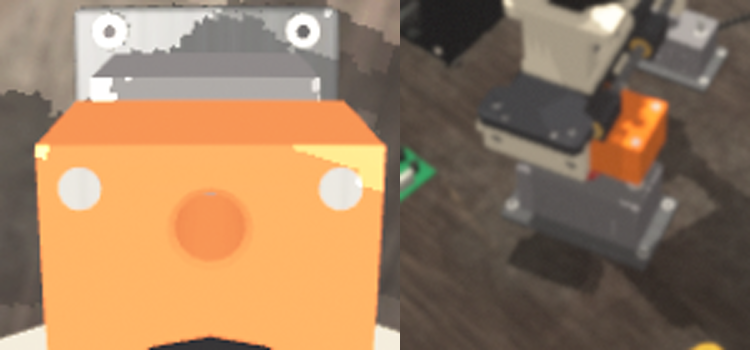

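```bash
python3 - <<'E'
from tf import *
m=vision.camera_model("wrist");m["pose"]=np.load("w13.npy");o=np.load("o13.npz");z0=o["position"][2]
f=lambda X,Y:(240+X/2.5,150+Y/2.5)
def two(n,a,b,zt):
    A=cast_tool(o,m,*f(*a),zt);B=cast_tool(o,m,*f(*b),zt);print(n,A.round(4),B.round(4),"mid y",(A+B)[1]/2,"ang",np.degrees(np.arctan2(B[0]-A[0],B[1]-A[1])))
two('screws',(109,31),(303,31),z0-.011)
two('face',(90,77),(321,78),z0-.058)
two('cover',(37,146),(385,146),-.0343)
E
python3 - <<'E'
import cv2
im=cv2.imread("pics/w13.png")[150:200,260:380];cv2.imwrite("pics/w13d.png",cv2.resize(im,None,fx=6,fy=6,interpolation=cv2.INTER_NEAREST))
E
```

```text
screws [ 0.0558 -0.0255  0.0818] [0.0558 0.0247 0.0818] mid y -0.0004168364757012929 ang -0.04680937707367963
face [ 0.0499 -0.0247  0.0348] [0.0496 0.0239 0.0348] mid y -0.0003794699260701341 ang -0.2952905482900038
cover [ 0.0493 -0.0234 -0.0343] [ 0.0493  0.0247 -0.0343] mid y 0.0006417208313064249 ang -0.014824334062553294
```

View pics/w13d.png

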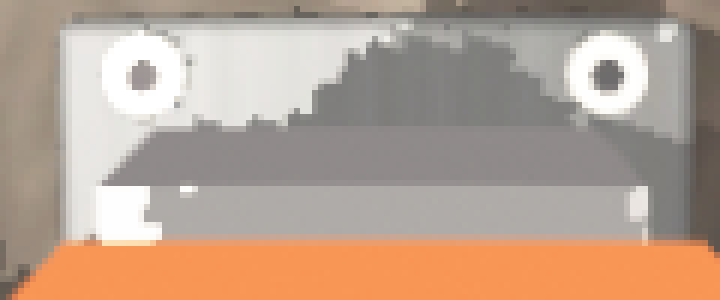

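The screw heads at (284,162) and (361,162) give a residual of −1.0 mm in tool y and +0.5 mm in x. I'm correcting and starting onto the dowel tapers.

{"api": "apply_moves", "payload": {
  "increments": [
    {"offset": [0.02,-0.04,0],"angular": [0,0,0],"fingers": 0},
    {"offset": [0,0,0.15],"angular": [0,0,0],"fingers": 0},
    {"offset": [0,0,0.15],"angular": [0,0,0],"fingers": 0},
    {"offset": [0,0,0.1],"angular": [0,0,0],"fingers": 0},
    {"offset": [0,0,0],"angular": [0,0,0],"fingers": 0}
  ]
}}

```text
time_s: 18.18
position: [0.5516, -0.0296, 0.0829]
orientation: [0.989, 0.151, -0.0, -0.0]
contact_force: [0.3, -0.7, -2.0]
opening: 0.0482
```

```bash
python3 - <<'E'
from tf import *
o=sensors.get_obs();m=vision.camera_model("wrist");im=vision.grab_frame("wrist")
print(o["time_s"],o["position"],o["orientation"],o["contact_force"],o["torque"])
np.save("w14.npy",m["pose"]);cv2.imwrite("pics/w14.png",im)
np.savez("o14.npz",position=o["position"],orientation=o["orientation"])
a=cv2.resize(im[150:250,250:400],None,fx=5,fy=5,interpolation=cv2.INTER_NEAREST)
cv2.imwrite("pics/w14c.png",a)
E
```

```text
18.175 [ 0.55162476 -0.02956008  0.08288882] [ 9.88514958e-01  1.51122792e-01 -2.78409446e-04 -5.42022175e-05] [ 0.29157183 -0.6793733  -2.03915557] [ 0.00432726  0.04985104 -0.06818648]
```

View pics/w14c.png

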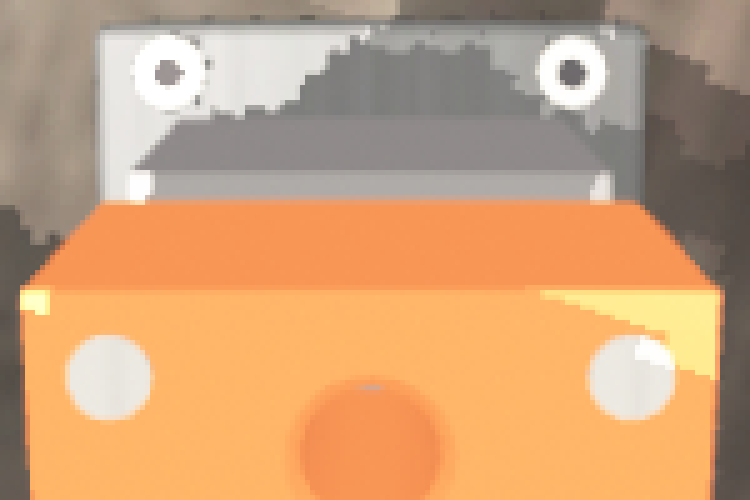

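{"api": "apply_moves", "payload": {
  "increments": [
    {"offset": [0,0,0.15],"angular": [0,0,0],"fingers": 0},
    {"offset": [0,0,0.15],"angular": [0,0,0],"fingers": 0},
    {"offset": [0,0,0.15],"angular": [0,0,0],"fingers": 0},
    {"offset": [0,0,0],"angular": [0,0,0],"fingers": 0}
  ]
}}

```text
time_s: 18.73
position: [0.5515, -0.0295, 0.0715]
orientation: [0.989, 0.151, -0.0, -0.0]
contact_force: [-0.4, 0.5, -2.1]
opening: 0.0475
```

{"api": "apply_moves", "payload": {
  "increments": [
    {"offset": [0,0,0.1],"angular": [0,0,0],"fingers": 0},
    {"offset": [0,0,0.1],"angular": [0,0,0],"fingers": 0},
    {"offset": [0,0,0],"angular": [0,0,0],"fingers": 0}
  ]
}}

```text
time_s: 19.1
position: [0.552, -0.0296, 0.0672]
orientation: [0.989, 0.151, 0.0, 0.0]
contact_force: [-1.3, -0.8, 1.4]
opening: 0.0478
```

{"api": "apply_moves", "payload": {
  "increments": [
    {"offset": [0,0,0.1],"angular": [0,0,0],"fingers": 0},
    {"offset": [0,0,0.1],"angular": [0,0,0],"fingers": 0},
    {"offset": [0,0,0],"angular": [0,0,0],"fingers": 0}
  ]
}}

```text
time_s: 19.48
position: [0.5523, -0.0297, 0.0637]
orientation: [0.989, 0.151, 0.001, 0.0]
contact_force: [-3.0, 0.7, 13.8]
opening: 0.0477
```

{"api": "apply_moves", "payload": {
  "increments": [
    {"offset": [-0.02,0,0.05],"angular": [0,0,0],"fingers": 0},
    {"offset": [0,0,0],"angular": [0,0,0],"fingers": 0},
    {"offset": [0,0,0],"angular": [0,0,0],"fingers": 0}
  ]
}}

```text
time_s: 19.85
position: [0.5524, -0.0297, 0.0636]
orientation: [0.989, 0.151, 0.002, 0.001]
contact_force: [-4.9, 1.7, 22.7]
opening: 0.048
```

```bash
python3 - <<'E'
from tf import *
o=sensors.get_obs();m=vision.camera_model("wrist");im=vision.grab_frame("wrist");s=vision.grab_frame("scene")
print(o["time_s"],o["position"],o["orientation"],o["contact_force"],o["torque"])
a=cv2.resize(im[150:290,240:400],None,fx=2.5,fy=2.5,interpolation=cv2.INTER_CUBIC)
b=cv2.resize(s[180:280,260:360],None,fx=3.5,fy=3.5,interpolation=cv2.INTER_CUBIC)
cv2.imwrite("pics/w15.png",np.hstack([a,b]));cv2.imwrite("pics/s15.png",s)
E
```

```text
19.85 [ 0.55237499 -0.02971937  0.06364053] [9.88507508e-01 1.51160705e-01 1.75206769e-03 5.26563265e-04] [-4.86622453  1.71253226 22.68801712] [0.45953619 1.16621263 0.03428934]
```

View pics/w15.png

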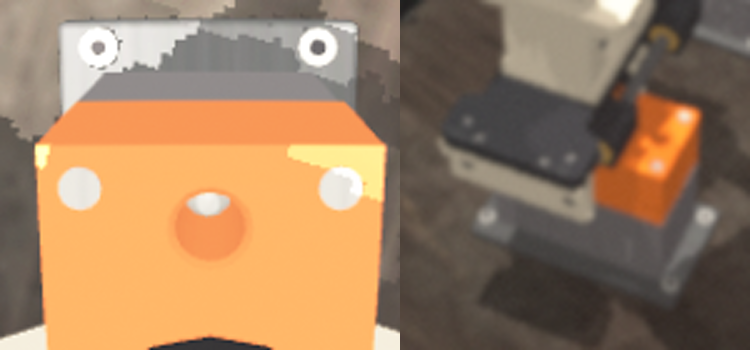

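The cover is seated: z stopped at 63.6 mm while the force rose to 22.7 N, a dowel tip shows in the far hole, and the cover has not slipped in the grip. There is a slight tilt (0.2°) and some lateral load, so I'm relieving those and trimming the push.

{"api": "apply_moves", "payload": {
  "increments": [
    {"offset": [-0.03,0,-0.02],"angular": [0.01,-0.035,0],"fingers": 0},
    {"offset": [0,0,0],"angular": [0,0,0],"fingers": 0},
    {"offset": [0,0,0],"angular": [0,0,0],"fingers": 0}
  ]
}}

```text
time_s: 20.32
position: [0.5523, -0.0298, 0.0637]
orientation: [0.989, 0.151, 0.0, 0.0]
contact_force: [-1.8, 2.6, 16.7]
opening: 0.0478
```

```bash
python3 - <<'E'
from tf import *
o=sensors.get_obs()
print(o["time_s"],o["position"],o["orientation"],o["contact_force"],o["torque"])
E
```

```text
20.325 [ 0.55227465 -0.02980757  0.0636691 ] [9.88520500e-01 1.51085684e-01 4.92510369e-04 3.06521177e-04] [-1.8159878   2.64006432 16.74760103] [ 0.44673307  0.32122266 -0.01301287]
```

{"api": "apply_moves", "payload": {
  "increments": [
    {"offset": [-0.01,-0.015,0.008],"angular": [0,0,0],"fingers": 0},
    {"offset": [0,0,0],"angular": [0,0,0],"fingers": 0},
    {"offset": [0,0,0],"angular": [0,0,0],"fingers": 0},
    {"offset": [0,0,0],"angular": [0,0,0],"fingers": 0},
    {"offset": [0,0,0],"angular": [0,0,0],"fingers": 0}
  ]
}}

```text
time_s: 20.95
position: [0.5523, -0.0298, 0.0637]
orientation: [0.989, 0.151, 0.001, 0.001]
contact_force: [-1.7, 1.0, 17.9]
opening: 0.048
```

```bash
python3 - <<'E'
from tf import *
im=vision.grab_frame("wrist");s=vision.grab_frame("scene");o=sensors.get_obs()
print(o["time_s"],o["position"],o["orientation"],o["contact_force"],o["torque"],o["opening"])
b=cv2.resize(s[190:270,280:360],None,fx=5,fy=5,interpolation=cv2.INTER_CUBIC)
a=cv2.resize(im[150:310,240:400],None,fx=2.5,fy=2.5)
cv2.imwrite("pics/w16.png",np.hstack([a,b]));cv2.imwrite("pics/t16.png",vision.grab_frame("top"))
E
```

```text
21.05 [ 0.55228949 -0.02978162  0.06365719] [9.88522671e-01 1.51069100e-01 8.63682428e-04 5.57317625e-04] [-1.08030346  0.8428771  17.17564306] [0.32281171 0.32127069 0.02570873] 0.04774977939109323
```

View pics/w16.png

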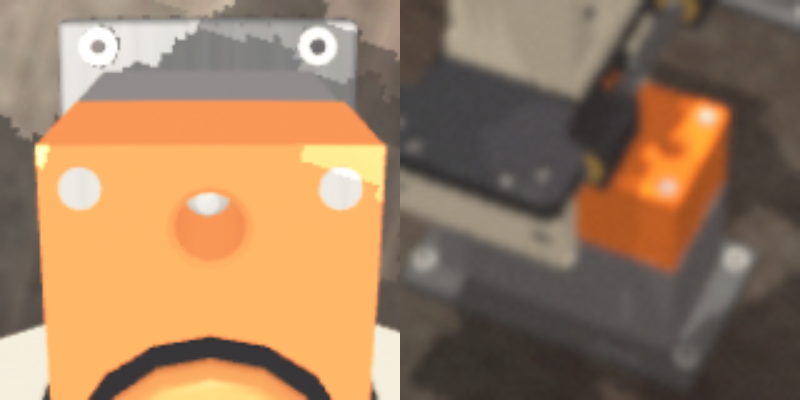

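View pics/t16.png

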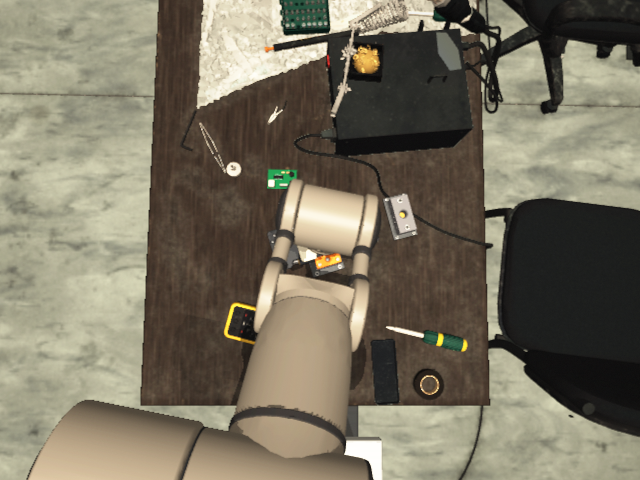

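The cover sits flush on the lower half with a dowel tip in the far hole at crop (208,203). The push is steady at about 17 N, and the bystanders are where they were. Handing in.

```bash
python3 -c "
from rig import bot
print(bot.hand_in())"
```

```text
the job is handed in; nothing more can be done
None
```

The battery is in the well of the larger grey housing, and the orange cover is over both dowels and still held pressed home. I handed in at about 21 s of the 58 s allowed.

**Battery:** I released it end-down about 5 mm above the spring. The next image showed it upright in the well, with its top about 1–2 mm off centre, within the slack.

**Cover seating:** The cover stopped at the shut height. With the tool at 63.7 mm, its underside works out at about 58 mm, and the tool did not go lower as the push rose from 14 to 23 N. A dowel tip shows in the far hole, and the cover did not slip in the grip.

**Final push:** The last reading was about 17 N downward, with about 1 N sideways. The force peaked at 22.7 N, so I trimmed it back and took out a 0.2° tilt.

**Other checks:**
- The tool still read about 0.1° of tilt at the end, roughly the noise in the pose readings.
- Camera and arm positions disagreed by about 1 mm sideways, so I lined the cover up with the housing in the wrist view.
- No gap is visible in the scene image, but it is too coarse to rule out a gap of a few tenths of a millimetre. The evidence that the faces meet is the stop height and the force.
- In the top view the nozzle, board and screwdriver have not moved.

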